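Scoop practice eyes into the storage pot

TASK

Using the scoop, move at least three of the five model eyes from the steel tray into the deep blue pot, tipping them in gently from just above the rim, and leave any others lying in the tray: none may end up on the table. Do not touch the eyes with the gripper or the arm. Then stand the scoop level on its black mat again and let go; leave the cap, bottle and tissue box where they are.

Things in the scene. Friction and masses are not known exactly. Their poses are not given: they have to be found in the camera images.
- scoop: Loose orange scoop, 0.16 kg, standing on the mat; origin: underside, z up, x to the open mouth. Flat floor 88 mm wide, 3 mm thick, x = -55 mm (back wall, 46 mm high) to +61 mm (thin lip). Side walls (82 mm clear between) 38 mm high to x = -5, then falling to 8 mm at x = +55. Black handle bar along x: 20 mm wide, 24 mm tall, x = -62 to +38 mm, centred 85 mm up, on an upright at the back.
- scoop_grip (a point): Point on the scoop where the handle bar is best gripped (fingers closing across y): scoop x = -10 mm, y = 0, z = 85 mm, the centre of the bar. Axes as the scoop.
- scoop_lip (a point): Middle of the scoop's front lip, at its underside: scoop x = +61 mm, y = 0, z = 0. Axes as the scoop.
- tray: Steel tray fixed to the table, 330 (x) by 114 (y) by 45 mm high, walls and floor 5 mm thick (inside 104 mm wide, inner floor at z = 5 mm). Origin: centre of its underside. Its +x end slopes: the floor ends at x = +125 mm and a ramp rises to x = +160 mm at 45 mm height. The eyes start at x over 0 (centres); the part from x = -160 to -15 mm, towards the robot, is empty.
- eye0: Loose model eye: rigid white ball 38 mm in diameter with a blue iris, about 30 g. Origin: centre of the ball; it rolls.
- eye1: Loose model eye: rigid white ball 38 mm in diameter with a brown iris, about 30 g. Origin: centre of the ball; it rolls.
- eye2: Loose model eye: rigid white ball 38 mm in diameter with a green iris, about 30 g. Origin: centre of the ball; it rolls.
- eye3: Loose model eye: rigid white ball 38 mm in diameter with a blue iris, about 30 g. Origin: centre of the ball; it rolls.
- eye4: Loose model eye: rigid white ball 38 mm in diameter with a brown iris, about 30 g. Origin: centre of the ball; it rolls.
- pot: Loose blue-glazed deep round pot, 100 mm high, outer radius 70 mm at the rim and 64 mm at the foot, wall 4 mm, open at the top, 0.6 kg, standing on the table. Origin: centre of its underside, z up.
- pot_rim (a point): Centre of the pot's mouth, level with the rim, 100 mm above the table.
- mat: Thin black rubber mat fixed to the table, 200 mm along x, 150 mm along y, 3 mm thick, where the scoop stands. Origin: centre of its underside.
- cap: Bystander: dark grey round dust cap, 84 mm in diameter, 90 mm high. Origin: centre of its underside.
- drops: Bystander: white bottle with a blue cap, 52 mm in diameter, 110 mm high. Origin: centre of its underside.
- tissues: Bystander: green tissue box, 110 x 110 mm, 80 mm high. Origin: centre of its underside.
Mind the look-alikes: they are no part of the job. Leave any purple look-alike of the eye2 alone.

How it is judged:
By the outcome, as a careful person would: the job done as asked, in the order asked, and still so for the second after the job is handed in, with the robot touching nothing.
It also fails if it takes over 72 s, if anything falls off the work surface, if the arm or the gripper's body presses on something with over 40 N, if the wrist force passes 120 N, or if a joint passes its speed limit or range.

ROBOT

A 6-joint arm with a two-finger parallel gripper is mounted at the origin on the work surface. World frame = base frame: x ahead of the robot, y to its left, z up, the work surface at z = 0. Lengths are in m, angles in rad, forces in N, time in s.
With the tool pointing down it reaches from about 0.2 to 0.875 m from the base axis. Payload 3.4 kg.
Tool frame: the origin (TCP) lies between the finger pads; the fingertips stand 25 mm ahead of it and the grasp point (between the pads) lies 6 mm ahead of it (r.nose_length is the z of the fingertips in the tool frame, in m); z points along the fingers, x is the direction in which the jaws open and shut, and the axes are right-handed (so a half turn about z gives the same grasp; the last joint's range is limited). The gripper opens to 94 mm and grips with 3 to 60 N. Pads are 16 mm wide; open, the fingers measure 119 mm over their backs; the gripper's body (75 mm by 177 mm) begins 78 mm behind the grasp point.
Start: joints at [1.192, 0.276, 1.505, -0, 1.361, -0.121], TCP at [0.147, 0.556, 0.23] pointing down, gripper open.
Joint ranges: [-2.89, 2.89], [-0.75, 2.08], [0.22, 2.7], [-1.18, 4.32], [0.11, 2.71], [-2.7, 2.7]. Speed limits (rad/s): [2.57, 2.57, 3.14, 3.14, 3.14, 3.14].

INTERFACE

Orientations are given as a unit quaternion [w, x, y, z].
In Python, from plant import r, gripper_to, inverse_kinematics, vision, models, telemetry gives the robot as it stands. Calls block until the motion is done:
- r.move_to(position, orientation): joint-space move of the TCP to a pose.
- r.move_l(position, rot=None, vel=0.15, guard=None): straight line of the TCP; rot=None keeps the orientation; vel is the mean speed in m/s. With guard (N) it stops when the force on the tool has changed by that much, and returns True; else False.
- r.movej(angles): joint-space move.
- gripper_to(opening, f_grip=None): finger opening in m; f_grip is the grip in N (None keeps the last); returns when the fingers have stopped.
- r.hold(seconds).
- inverse_kinematics(position, orientation): joint angles nearest the present ones, or None.
- vision.snapshot(name): name is "side" or "top" or "wrist"; returns the picture (400x640x3 uint8, red, green, blue); there is no depth.
- vision.get_calibration(name): a dict with "fx", "fy", "cx", "cy" (pixels), "position" and "orientation" of the camera in the world. Camera axes: x right, y down, z forward; pixel columns grow to the right and rows downward; lengths in m; the calibration is good to about 2 mm. A picture is of the moment at which its call begins: read the wrist's pose just before it. get_calibration takes no time and is no camera call; for the wrist camera it gives the pose at the moment of the call.
A pose or a line that the arm cannot do raises r.PlanningError and nothing moves.
- r.sign_off(): hands the job in, once; it reports no verdict.
Trained networks look in the newest picture that a camera, given by its name, has taken for a name from the list of things; names that differ only in an ending like _2 or _b are one class to them, and where a whole thing is asked for, a point or a joint stands for the part that bears it (a point fixed in the world has none). Each returns a list of dicts, best first, with "score" (0 to 1); they miss things now and then, are a little off and sometimes report something else, mostly with a low value. They report only what shows in the picture. A call takes as long as a camera call. They do not tell look-alikes from the thing itself.
- models.boxes_of(thing, camera): "at" ([x, y, z] in m, in world coordinates, good to about 4 mm: the middle of the surface that is visible of it).
- models.regions_of(thing, camera): "pixels" (400x640 bool, what is visible of it).
- models.mark_of(thing, camera): "at" ([x, y, z] in m, in world coordinates, good to about 4 mm: a listed point, or the origin of a listed thing).
Readings, each from a call of its own:
- telemetry.current_t(): time.
- telemetry.current_joints(): joint angles.
- telemetry.current_dq(): joint speeds.
- telemetry.current_joint_efforts(): joint torques, N m.
- telemetry.current_ee_pos(): TCP position.
- telemetry.current_tool_rot(): TCP orientation.
- telemetry.current_wrist_force(): force on the tool from outside, world axes, zero at the start.
- telemetry.current_torque(): the same for the moment, N m.
- telemetry.current_opening(): finger opening in m.
Only numpy, scipy, OpenCV 4.12 (cv2) and the standard library are available. Lean on these libraries where they do the work, as an engineer would, in place of code of your own. Each camera call takes 0.05 s, during which the arm holds its last target. There are 200 camera calls.

## Working session

There is one attempt and no reset: what is moved stays moved. The work goes in short steps, each a Python script; the robot and the scene stay as the last script left them, time stands still between calls to the robot, and variables do not carry over. Pictures are saved under pics/ and viewed, about 8 in all and at most 12, crops included, and the job is handed in when it is done.

```bash
ls; mkdir -p pics; python3 - <<'E'
from plant import r, gripper_to, inverse_kinematics, vision, models, telemetry
import cv2, numpy as np
ims=[]
for c in ("top","side"):
    im=vision.snapshot(c); ims.append(im)
    cv2.imwrite(f"pics/{c}0.png",im[:,:,::-1])
    k=vision.get_calibration(c); print(c,{a:np.round(b,3) for a,b in k.items()})
    for t in ("scoop","scoop_grip","scoop_lip","tray","eye0","pot","pot_rim","mat","cap","drops","tissues"):
        print(c,t,[(np.round(d["at"],3).tolist(),round(d["score"],2)) for d in models.mark_of(t,c)][:7])
print(telemetry.current_t(), telemetry.current_tool_rot())
E
```

```text
pics
top {'fx': np.float64(397.749), 'fy': np.float64(397.749), 'cx': np.float64(313.834), 'cy': np.float64(199.302), 'position': array([ 0.481, -0.011,  1.151]), 'orientation': array([-0.056,  0.708, -0.703,  0.036])}
top scoop [([0.531, -0.269, 0.004], 0.71), ([0.516, -0.284, -0.003], 0.69)]
top scoop_grip [([0.525, -0.27, 0.086], 0.56)]
top scoop_lip [([0.591, -0.27, -0.004], 0.86), ([0.492, 0.286, 0.099], 0.71)]
top tray [([0.554, -0.006, 0.002], 0.59)]
top eye0 [([0.668, 0.026, 0.021], 0.68), ([0.629, -0.028, 0.02], 0.67), ([0.653, 0.124, 0.02], 0.56), ([0.583, 0.126, 0.02], 0.55), ([0.662, -0.138, 0.015], 0.53), ([0.613, 0.029, 0.023], 0.5), ([0.675, -0.016, 0.026], 0.48)]
top pot [([0.49, 0.288, -0.002], 0.71)]
top pot_rim [([0.492, 0.288, 0.098], 0.94)]
top mat [([0.511, -0.286, -0.003], 0.82), ([0.667, 0.025, 0.02], 0.73)]
top cap [([0.725, 0.268, 0.002], 0.92)]
top drops [([0.779, -0.008, -0.0], 0.67)]
top tissues [([0.752, -0.26, -0.001], 0.87), ([0.572, -0.006, 0.025], 0.28)]
side {'fx': np.float64(399.75), 'fy': np.float64(399.75), 'cx': np.float64(316.729), 'cy': np.flo
[... 311 characters left out ...]
.1], 0.63), ([0.56, -0.012, 0.003], 0.6), ([0.752, -0.254, -0.005], 0.15)]
side eye0 [([0.662, -0.135, 0.02], 0.67), ([0.668, 0.026, 0.026], 0.66), ([0.673, -0.017, 0.023], 0.64), ([0.573, -0.001, 0.023], 0.64), ([0.584, 0.129, 0.019], 0.59), ([0.652, 0.124, 0.018], 0.47), ([0.615, 0.026, 0.025], 0.43)]
side pot [([0.488, 0.291, -0.002], 0.88)]
side pot_rim [([0.484, 0.29, 0.098], 0.85)]
side mat [([0.514, -0.278, -0.003], 0.64), ([0.674, -0.015, 0.021], 0.37)]
side cap [([0.727, 0.268, 0.001], 0.72)]
side drops [([0.776, -0.008, -0.004], 0.83)]
side tissues [([0.752, -0.256, -0.004], 0.77), ([0.676, -0.018, 0.023], 0.71)]
1.2 [-1.20422575e-05  7.92125534e-01  6.10358204e-01  3.84728760e-05]
```

View pics/top0.png

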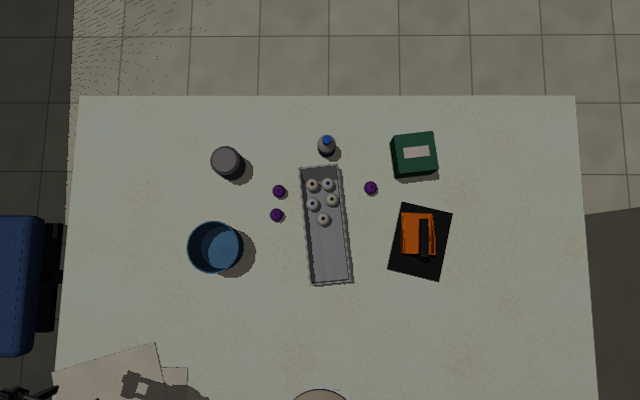

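View pics/side0.png

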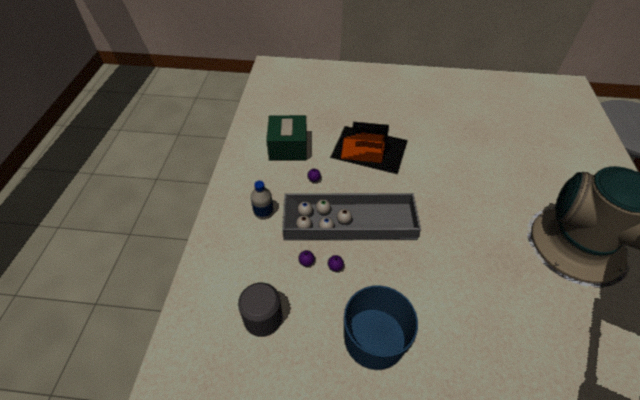

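The top view shows the tray at about (325,225) px with five eyes in its far half, the pot at (215,247), and the scoop on a rotated mat at (420,240). Three purple decoys lie outside the tray at (279,191), (277,215) and (371,188). The side view agrees. Next I'll measure the yaws and take a closer wrist view of the scoop.

```bash
cat > h.py <<'E'
from plant import r, gripper_to, inverse_kinematics, vision, models, telemetry
import cv2, numpy as np
from scipy.spatial.transform import Rotation as R
def q2R(q): return R.from_quat(np.roll(q,-1))
def R2q(m): return np.roll(m.as_quat(),1)
def ray(px,cal,z):
    px=np.atleast_2d(px).astype(float)
    d=np.c_[(px[:,0]-cal["cx"])/cal["fx"],(px[:,1]-cal["cy"])/cal["fy"],np.ones(len(px))]
    d=q2R(cal["orientation"]).apply(d); p=np.array(cal["position"])
    return (p+d*((z-p[2])/d[:,2])[:,None])[:,:2]
def proj(P,cal):
    c=q2R(cal["orientation"]).inv().apply(np.atleast_2d(P)-np.array(cal["position"]))
    return np.c_[c[:,0]/c[:,2]*cal["fx"]+cal["cx"],c[:,1]/c[:,2]*cal["fy"]+cal["cy"]]
# tool orientation for scoop yaw/pitch (pitch>0: mouth down). tool z=-scoop z, tool x along scoop +-y
def scoopR(yaw,pitch=0): return R.from_euler("ZY",[yaw,pitch])
FLIP=1
def tool(yaw,pitch=0,flip=None):
    s=FLIP if flip is None else flip
    # columns tool axes in scoop frame: x=(0,s,0), z=(0,0,-1), y=z cross x=(s,0,0)
    return scoopR(yaw,pitch)*R.from_matrix(np.array([[0,s,0],[s,0,0],[0,0,-1.]]))
E
python3 - <<'E'
from h import *
vision.snapshot("top"); cal=vision.get_calibration("top")
for t,z in (("tray",.045),("mat",.003)):
    m=models.regions_of(t,"top")
    for d in m[:2]:
        k=d["pixels"].astype(np.uint8); c=max(cv2.findContours(k,0,cv2.CHAIN_APPROX_NONE)[0],key=cv2.contourArea)[:,0]
        w=ray(c,cal,z).astype(np.float32); rc=cv2.minAreaRect(w*1000); print(t,d["score"],np.round(rc[0],1),np.round(rc[1],1),round(rc[2],2))
        if t=="tray" : 
            print(np.round(cv2.boxPoints(rc)))
# IK checks
g=np.array([.522,-.27,.085+.003]); 
for f in (1,-1):
    for name,p,y,pi in (("grasp",g+[0,0,.006],0,0),("tray",[.6,-.01,.1],0,-.35),("pour0",[.47,.289,.2],0,0),("pour1",[.47,.289,.25],0,.8),("pour2",[.47,.289,.25],.5,.8),("pour3",[.47,.289,.25],.5,-.3)):
        j=inverse_kinematics(p,R2q(tool(y,pi,f))); print(f,name,None if j is None else np.round(j,2))
p=np.array([.50,-.27,.33]); r.move_to(p,R2q(tool(0,0,1)))
cal=vision.get_calibration("wrist"); im=vision.snapshot("wrist"); cv2.imwrite("pics/w1.png",im[:,:,::-1])
import json; json.dump({k:np.array(v).tolist() for k,v in cal.items()},open("w1.json","w"))
for t in ("scoop","scoop_grip","scoop_lip","mat"): print(t,[(np.round(d["at"],4).tolist(),round(d["score"],2)) for d in models.mark_of(t,"wrist")][:3])
print(telemetry.current_t(),telemetry.current_ee_pos())
E
```

```text
tray 0.96 [557.1  -7.2] [331.6 116. ] 6.89
[[386.  31.]
 [399. -85.]
 [729. -45.]
 [715.  70.]]
mat 0.59 [ 513.  -280.4] [155.  205.3] 77.87
1 grasp [-0.6   0.4   1.68 -0.    1.06 -2.17]
1 tray [-0.17  0.27  1.94  0.1   0.59 -1.81]
1 pour0 [ 0.43  0.26  1.61 -0.    1.28 -1.15]
1 pour1 [ 0.29  0.65  1.1   0.25  2.16 -1.23]
1 pour2 [ 0.45  0.69  1.02 -0.05  2.23 -1.63]
1 pour3 [ 0.41  0.07  1.75  0.03  1.01 -1.68]
-1 grasp [-0.6   0.4   1.68 -0.    1.06  0.98]
-1 tray [-0.17  0.27  1.94  0.1   0.59  1.33]
-1 pour0 [ 0.43  0.26  1.61 -0.    1.28  2.  ]
-1 pour1 [0.29 0.65 1.1  0.25 2.16 1.91]
-1 pour2 [ 0.45  0.69  1.02 -0.05  2.23  1.51]
-1 pour3 [0.41 0.07 1.75 0.03 1.01 1.46]
scoop [([0.5317, -0.2673, 0.0032], 0.63), ([0.5941, -0.2686, 0.0057], 0.37)]
scoop_grip [([0.5198, -0.2726, 0.09], 0.92)]
scoop_lip [([0.5965, -0.2697, 0.0075], 0.62)]
mat []
4.7667 [ 0.500167   -0.26965488  0.33000253]
```

View wrist.

View pics/w1.png

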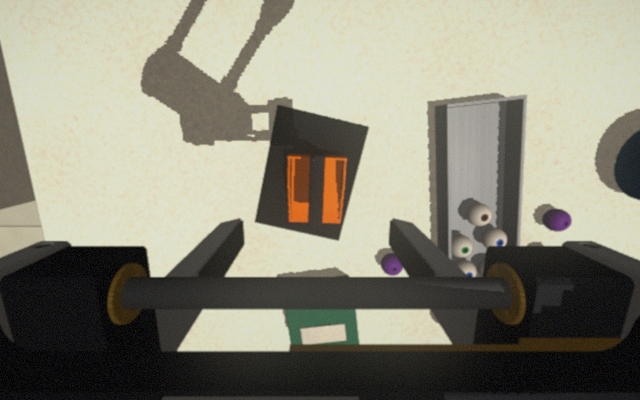

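The wrist view shows the scoop at (318,190) px, with its mouth towards the bottom edge and no obstruction around the bar. I'll work out its pose from the lip and back-wall corners.

```bash
python3 - <<'E'
from h import *
import json
cal={k:np.array(v) for k,v in json.load(open("w1.json")).items()}
im=cv2.imread("pics/w1.png"); hsv=cv2.cvtColor(im,cv2.COLOR_BGR2HSV)
m=((hsv[...,0]<20)&(hsv[...,1]>150)&(hsv[...,2]>60)).astype(np.uint8); m[:140]=0;m[240:]=0;m[:,:270]=0;m[:,370:]=0
ys,xs=np.nonzero(m)
print(xs.min(),xs.max(),ys.min(),ys.max())
for y in (158,170,190,205,215,220,223): 
    x=np.nonzero(m[y])[0]; print(y,x.min() if len(x) else 0,x.max() if len(x) else 0)
# fit: silhouette hull of modelled points vs hull of orange mask
from scipy.optimize import least_squares
pts=np.array([[-.055,s*.044,.046] for s in(1,-1)]+[[x,s*.044,z] for s in(1,-1) for x,z in((-.055,.038),(-.005,.038),(.055,.008),(.061,0),(.061,.003),(-.055,0))])
hull=cv2.convexHull(np.c_[xs,ys].astype(np.int32))
area=np.zeros(im.shape[:2],np.uint8); cv2.fillConvexPoly(area,hull,1)
def f(p):
    P=R.from_euler("z",p[2]).apply(pts)+[p[0],p[1],.003]
    h=cv2.convexHull(proj(P,cal).astype(np.float32))
    a=np.array([[cv2.pointPolygonTest(h,(float(x),float(y)),True)] for x,y in hull[:,0]]).ravel()
    b=np.array([cv2.pointPolygonTest(hull.astype(np.float32),(float(x),float(y)),True) for x,y in h[:,0]])
    return np.r_[a-.5,b+.5]
s=least_squares(f,[.531,-.269,0],diff_step=1e-3,loss="soft_l1",x_scale=[.01,.01,.1]); print(s.x,np.degrees(s.x[2]),s.cost,np.round(s.fun,1))
E
```

```text
287 347 154 223
158 287 346
170 287 345
190 287 344
205 288 342
215 288 341
220 289 340
223 324 339Traceback (most recent call last):
  File "<stdin>", line 21, in <module>
    return func(*args, **kwargs)
    vector_fun = VectorFunction(
        fun_wrapped,
    ...<6 lines>...
        workers=workers
    )
    self.J, dct = approx_derivative(
                  ~~~~~~~~~~~~~~~~~^
        self.fun_wrapped, self.x, f0=self.f, **finite_diff_options
        ^^^^^^^^^^^^^^^^^^^^^^^^^^^^^^^^^^^^^^^^^^^^^^^^^^^^^^^^^^
    )
    ^
    J, _nfev = _dense_difference(fun_wrapped, x0, f0, h,
               ~~~~~~~~~~~~~~~~~^^^^^^^^^^^^^^^^^^^^^^^^
                             use_one_sided, method,
                             ^^^^^^^^^^^^^^^^^^^^^^
                             mf)
                             ^^^
    df = [f_eval - f0 for f_eval in f_evals]
          ~~~~~~~^~~~
ValueError: operands could not be broadcast together with shapes (27,) (26,)
```

```bash
python3 - <<'E'
from h import *
import json
from scipy.optimize import minimize
cal={k:np.array(v) for k,v in json.load(open("w1.json")).items()}
im=cv2.imread("pics/w1.png"); hsv=cv2.cvtColor(im,cv2.COLOR_BGR2HSV)
m=((hsv[...,0]<20)&(hsv[...,1]>150)&(hsv[...,2]>60)).astype(np.uint8); m[:140]=0;m[240:]=0;m[:,:270]=0;m[:,370:]=0
ys,xs=np.nonzero(m)
pts=np.array([[-.055,s*.044,.046] for s in(1,-1)]+[[x,s*.044,z] for s in(1,-1) for x,z in((-.055,.038),(-.005,.038),(.055,.008),(.061,0),(.061,.003),(-.055,0))])
hull=cv2.convexHull(np.c_[xs,ys].astype(np.float32))
def f(p):
    P=R.from_euler("z",p[2]/10).apply(pts)+[p[0]/100,p[1]/100,.003]
    h=cv2.convexHull(proj(P,cal).astype(np.float32))
    a=np.array([cv2.pointPolygonTest(h,(float(x),float(y)),True) for x,y in hull[:,0]])
    b=np.array([cv2.pointPolygonTest(hull,(float(x),float(y)),True) for x,y in h[:,0]])
    return np.mean(np.abs(a-.5))+np.mean(np.abs(b+.5))
for x0 in ([53.1,-26.9,0],[52.8,-27.2,.3],[53.1,-27,-.5]):
    s=minimize(f,x0,method="Nelder-Mead",options=dict(xatol=1e-3,fatol=1e-4)); print(s.x/[100,100,10],np.degrees(s.x[2]/10),s.fun)
E
```

```text
[ 5.31655264e-01 -2.70822315e-01  8.16709748e-06] 0.00046794021644452996 1.5023417188789847
[ 0.53258567 -0.27238742  0.02937631] 1.6831384451636677 2.343996442378806
[ 0.53161975 -0.27045486 -0.05085196] -2.9136027447571533 1.1740259108390334
```

View pics/s2.png

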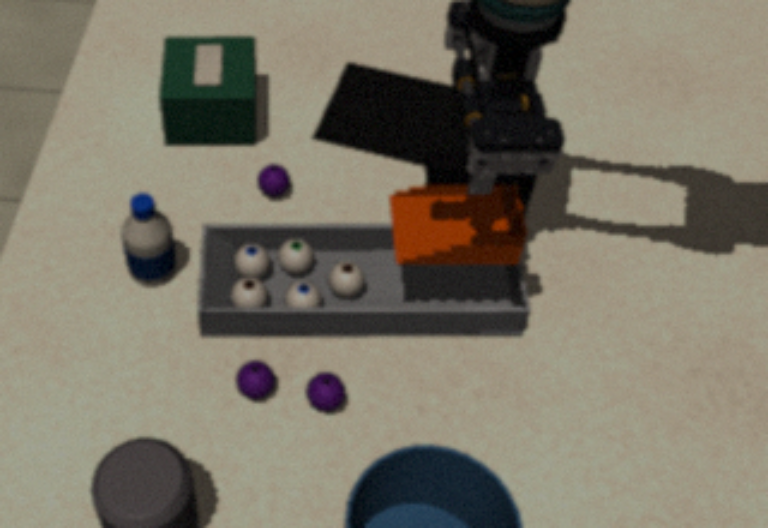

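The scoop is held level at (460,225) in the crop, centred over the empty end of the tray, and the eyes haven't moved. I'll lower it next.

```bash
python3 - <<'E'
from h import *
def st(*a): print(*a,np.round(telemetry.current_ee_pos(),4),np.round(telemetry.current_wrist_force(),2),round(telemetry.current_t(),2))
r.hold(.3); st("hover")
g=go(T(-.088,0,.015),TY,0,vel=.1,guard=5); r.hold(.2); st("low",g)
g=go(T(-.088,0,.0052),TY,0,vel=.03,guard=4); r.hold(.2); st("floor",g, tcp(T(-.088,0,.0052),TY)[0])
im=vision.snapshot("top"); cv2.imwrite("pics/t3.png",cv2.resize(im[150:300,260:400],None,fx=4,fy=4)[:,:,::-1])
E
```

```text
hover [ 0.4599 -0.0197  0.1909] [ 0.66  0.89 -2.  ] 10.28
low False [ 0.4602 -0.0193  0.1066] [-0.98 -0.01 -1.38] 11.47
floor True [ 0.45970773 -0.01925643  0.0962    ] [ 0.4596 -0.0192  0.0959] [0.06 0.86 5.23] 12.05
```

View pics/t3.png

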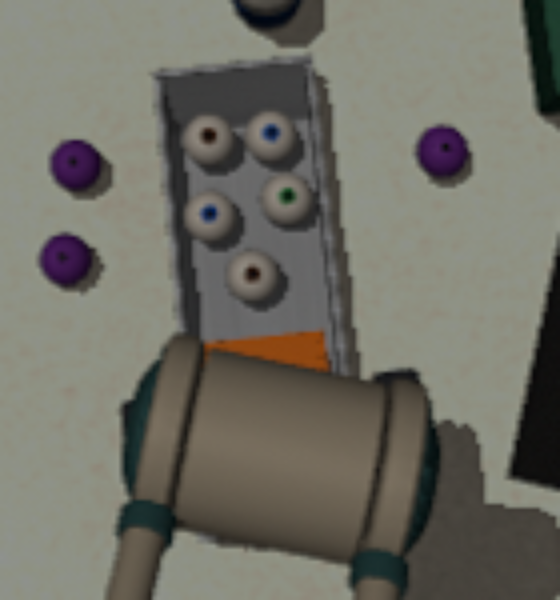

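The lip is on the tray floor at row 342 of the crop (cols 205–327), centred between the walls. I'll raise it slightly and push forward slowly, with a force guard.

```bash
python3 - <<'E'
from h import *
def st(*a): print(*a,np.round(telemetry.current_ee_pos(),4),np.round(telemetry.current_wrist_force(),2),round(telemetry.current_t(),2))
go(T(-.088,0,.0057),TY,0,vel=.02); r.hold(.1); st("up")
for x in (-.02,.03,.05,.060):
    g=go(T(x,0,.0057),TY,0,vel=.06,guard=12); st(x,g,tcp(T(x,0,.0057),TY)[0])
    if g: break
r.hold(.2); st()
im=vision.snapshot("side"); cv2.imwrite("pics/s4.png",cv2.resize(im[170:260,260:440],None,fx=4,fy=4)[:,:,::-1])
E
```

```text
up [ 0.459  -0.0191  0.0961] [-0.02 -0.31 -1.29] 12.45
-0.02 False [ 0.52721665 -0.01109891  0.0967    ] [ 0.5267 -0.0111  0.0967] [-0.38 -0.2  -1.39] 13.73
0.03 False [ 0.57685557 -0.00510073  0.0967    ] [ 0.5764 -0.005   0.0965] [-0.15  0.1  -1.54] 14.72
0.05 False [ 0.59671113 -0.00270146  0.0967    ] [ 0.597  -0.0026  0.0966] [-0.46  1.04 -2.56] 15.2
0.06 False [ 0.60663891 -0.00150182  0.0967    ] [ 0.6071 -0.0015  0.0967] [-0.45  0.04 -2.89] 15.52
[ 0.6064 -0.0015  0.0966] [-0.37 -0.07 -3.14] 15.72
```

View pics/s4.png

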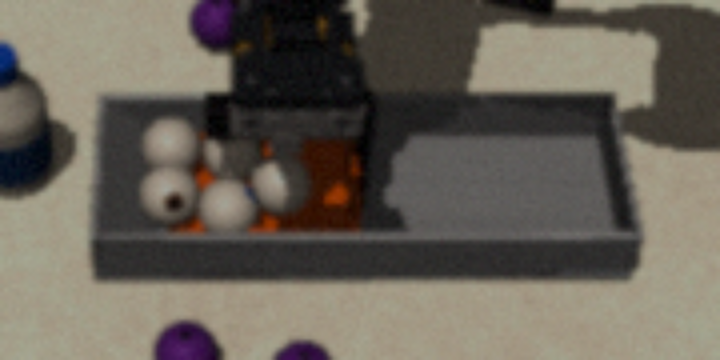

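Three eyes are inside the scoop at crop (230,155), (228,205) and (280,185). Two more are against the ramp at its lip, at (170,143) and (170,195). I'll edge forward a little, then tilt back about the heel.

```bash
python3 - <<'E'
from h import *
def st(*a): print(*a,np.round(telemetry.current_ee_pos(),4),np.round(telemetry.current_wrist_force(),2),round(telemetry.current_t(),2))
g=go(T(.0635,0,.0057),TY,0,vel=.03,guard=10); st(g)
H=(-.055,0,0); h=.0635-.055
for a in (.06,.15,.25,.34):
    g=go(T(h-.003*(a>.1),0,.007),TY,-a,piv=H,vel=.04,guard=12); st(a,g)
    if g: break
r.hold(.2); st()
im=vision.snapshot("side"); cv2.imwrite("pics/s5.png",cv2.resize(im[160:260,260:440],None,fx=4,fy=4)[:,:,::-1])
E
```

```text
False [ 0.6104 -0.0011  0.0967] [ 0.85 -0.48 -2.32] 16.03
0.06 False [ 0.604  -0.0018  0.1008] [-0.93  0.49 -3.44] 16.35
0.15 False [ 0.5926 -0.0032  0.1035] [-1.22  0.85 -3.38] 16.8
0.25 False [ 0.5826 -0.0043  0.106 ] [-4.29 -1.09 -1.65] 17.2
0.34 False [ 0.5749 -0.0055  0.108 ] [-3.71 -1.23 -0.5 ] 17.57
[ 0.575  -0.0054  0.1079] [-5.39 -1.3   2.17] 17.77
```

View pics/s5.png

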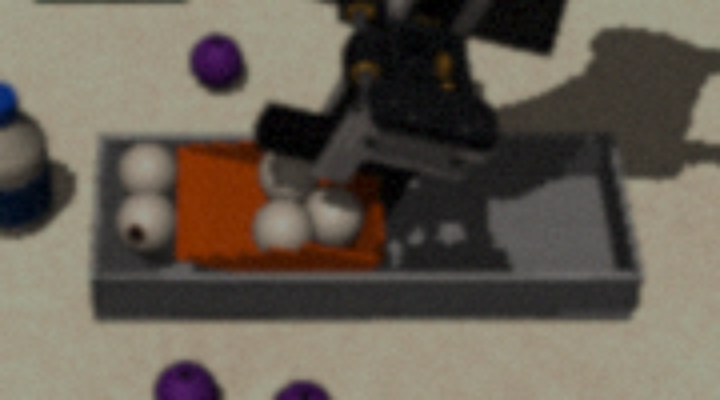

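Three eyes are held in the tilted scoop at crop (290,175), (283,222) and (335,215), and two are left on the tray floor by the ramp. Three is enough, so I'll back away, lift out and go to the pot.

```bash
python3 - <<'E'
from h import *
def st(*a): print(*a,np.round(telemetry.current_ee_pos(),4),np.round(telemetry.current_wrist_force(),2),round(telemetry.current_t(),2))
H=(-.055,0,0)
go(T(-.010,0,.010),TY,-.34,piv=H,vel=.05); r.hold(.1); st("back")
go(T(-.03,0,.16),TY,-.34,piv=H,vel=.10); r.hold(.2); st("lift")
im=vision.snapshot("side"); cv2.imwrite("pics/s6.png",cv2.resize(im[130:280,240:440],None,fx=4,fy=4)[:,:,::-1])
for c in ("side","top"):
    if c=="top": vision.snapshot(c)
    print([(np.round(d["at"],3).tolist(),round(d["score"],2)) for d in models.mark_of("pot_rim",c)+models.mark_of("scoop_lip",c)])
print("lip expected",T(-.03,0,.16)+scoopR(TY,-.34).apply([.116,0,0]))
P=np.array([.489,.289,.1])
for yaw in (0,TY,.3,.5,.7):
    print(yaw,[inverse_kinematics(*tcp(P+[0,0,.012]+scoopR(yaw,0).apply([-.035,0,0]),yaw,a,(.061,0,0))) is not None for a in (-.34,0,.3,.6,.8,1.)])
E
```

```text
back [ 0.5597 -0.0074  0.1113] [-0.82  0.08 -1.26] 18.39
lift [ 0.5391 -0.0096  0.2603] [ 0.5  -0.16 -2.15] 20.26
[([0.489, 0.29, 0.098], 0.71), ([0.638, 0.003, 0.195], 0.75)]
[([0.492, 0.283, 0.1], 0.74), ([0.779, -0.005, -0.0], 0.25), ([0.637, 0.004, 0.197], 0.87)]
lip expected [0.63578643 0.00202025 0.1986845 ]
0 [True, True, True, True, True, True]
0.1202531854624093 [True, True, True, True, True, True]
0.3 [True, True, True, True, True, True]
0.5 [True, True, True, True, True, True]
0.7 [True, True, True, True, True, True]
```

View pics/s6.png

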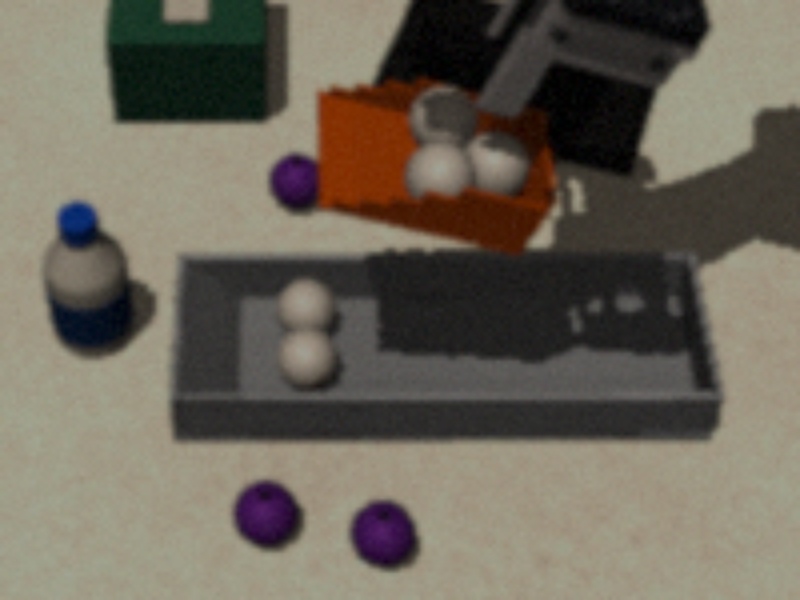

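The scoop carries three eyes at crop (445,118), (440,170) and (498,165). The other two sit in the tray at (306,306) and (307,358). On to the pot.

```bash
python3 - <<'E'
from h import *
def st(*a): print(*a,np.round(telemetry.current_ee_pos(),4),np.round(telemetry.current_wrist_force(),2),round(telemetry.current_t(),2))
P=np.array([.489,.288,.1]); Y=.3; L=(.061,0,0)
lip=lambda z,b=-.036: P+scoopR(Y).apply([b,0,z])
go(lip(.10),Y,-.34,piv=L,vel=.15); r.hold(.2); st("over")
go(lip(.055),Y,-.12,piv=L,vel=.08); st("down")
go(lip(.014),Y,-.08,piv=L,vel=.06); r.hold(.2); st("rim")
for a in (.05,.15,.25,.4,.6,.8):
    g=go(lip(.014),Y,a,piv=L,vel=.03 if a<.3 else .05,guard=10); st(a,g)
    if g: break
r.hold(.5); st()
im=vision.snapshot("side"); cv2.imwrite("pics/s7.png",cv2.resize(im[200:400,240:480],None,fx=3,fy=3)[:,:,::-1])
E
```

```text
over [0.3619 0.2483 0.262 ] [-0.68  1.3  -2.32] 23.0
down [0.3768 0.2531 0.2364] [-0.29  0.84 -2.03] 23.52
rim [0.3802 0.2544 0.1994] [ 0.11 -0.23 -2.67] 24.51
0.05 False [0.3909 0.2576 0.2082] [ 0.18  0.06 -3.07] 25.16
0.15 False [0.4    0.2605 0.2144] [ 0.12  0.28 -2.37] 25.69
0.25 False [0.41   0.2636 0.2197] [-0.68  0.05 -2.07] 26.23
0.4 False [0.4254 0.2684 0.2253] [-1.13 -0.03 -1.8 ] 26.73
0.6 False [0.447  0.2751 0.2295] [-0.56 -0.58 -1.  ] 27.33
0.8 False [0.4692 0.282  0.2289] [ 0.09 -0.23 -2.33] 27.94
[0.4696 0.282  0.2286] [ 0.69 -0.72 -1.8 ] 28.44
```

View pics/s7.png

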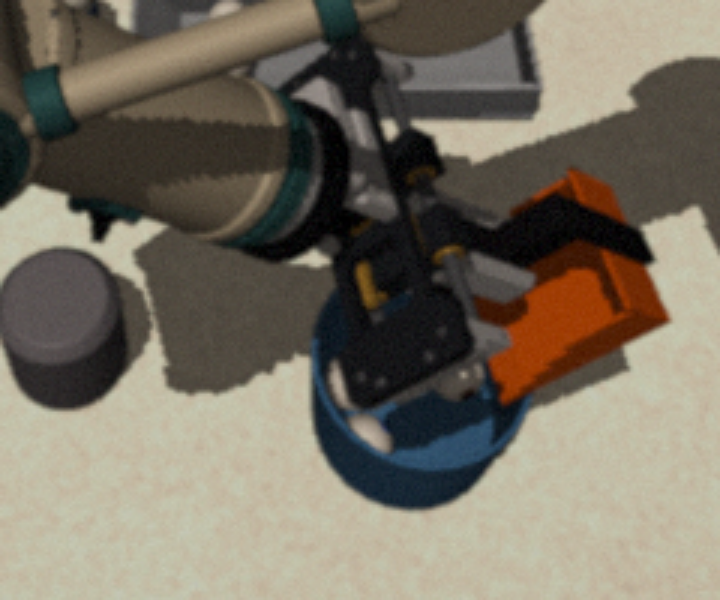

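All three eyes are in the pot, at crop (335,385), (370,432) and (460,385), and the scoop is empty. I'll return it to the mat.

```bash
python3 - <<'E'
from h import *
def st(*a): print(*a,np.round(telemetry.current_ee_pos(),4),np.round(telemetry.current_wrist_force(),2),round(telemetry.current_t(),2))
P=np.array([.489,.288,.1]); Y=.3; L=(.061,0,0)
go(P+scoopR(Y).apply([-.036,0,.08]),Y,.8,piv=L,vel=.1)
go(P+scoopR(Y).apply([-.06,0,.12]),Y,0,piv=L,vel=.12); st("clear")
y=np.radians(-1.5); O=np.array([.5317,-.270,.003])
go([.48,0,.17],TY,vel=.2)
go(O+[0,0,.12],y,vel=.2); r.hold(.2); st("above")
go(O+[0,0,.015],y,vel=.12); r.hold(.2)
g=go(O+[0,0,-.001],y,vel=.02,guard=4); st("down",g)
r.hold(.2); st()
im=vision.snapshot("side"); cv2.imwrite("pics/s8.png",cv2.resize(im[90:400,200:480],None,fx=1.9,fy=1.9)[:,:,::-1])
for c in ("side",): print([(np.round(d["at"],3).tolist(),round(d["score"],2)) for d in models.mark_of("scoop",c)+models.mark_of("scoop_lip",c)])
E
```

```text
clear [0.3643 0.2494 0.3106] [ 0.87 -0.04 -1.28] 30.38
above [ 0.5218 -0.269   0.2144] [ 0.11 -0.23 -1.07] 33.65
down True [ 0.5214 -0.2695  0.094 ] [-0.93  1.03  4.16] 35.58
[ 0.5214 -0.2696  0.0939] [ 0.27 -0.1   5.17] 35.78
[([0.531, -0.269, 0.007], 0.81), ([0.644, -0.025, 0.024], 0.47), ([0.595, -0.27, -0.003], 0.63)]
```

View pics/s8.png

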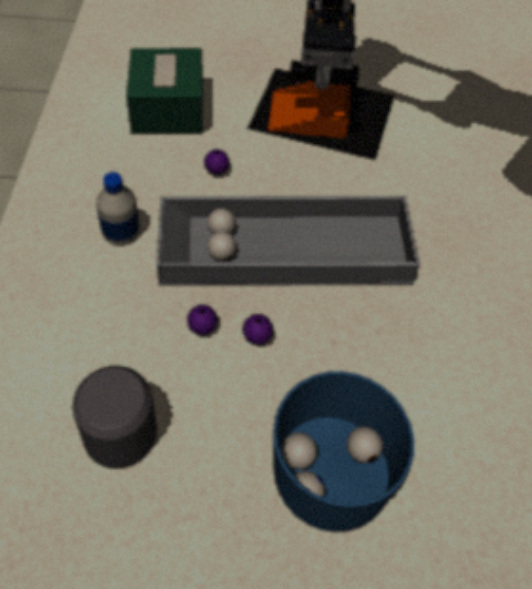

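The pot holds three eyes, at (300,450), (365,445) and (310,483). Two are in the tray at (221,222) and (221,246), and the scoop is on the mat at (310,108). Bystanders and purple balls haven't moved. I'll release, back off, check and hand in.

```bash
python3 - <<'E'
from h import *
r.move_l(np.array(telemetry.current_ee_pos())+[0,0,.0003],vel=.01)
gripper_to(.06); p=np.array(telemetry.current_ee_pos())
r.move_l(p+[0,0,.05],vel=.06); r.move_l(p+[-.05,0,.2],vel=.15); r.hold(.5)
print(np.round(telemetry.current_wrist_force(),2),telemetry.current_t())
ims=[]
for c in ("side","top"):
    im=vision.snapshot(c); ims.append(cv2.resize(im,(400,250)) if c=="top" else cv2.resize(im[100:200,300:440],(400,286)))
    for t in ("scoop","scoop_grip","scoop_lip","cap","drops","tissues","eye0"): print(c,t,[(np.round(d["at"],3).tolist(),round(d["score"],2)) for d in models.mark_of(t,c)][:8 if t=="eye0" else 1])
cv2.imwrite("pics/f9.png",np.vstack(ims)[:,:,::-1])
E
```

```text
[ 0.15  0.27 -0.76] 39.7
side scoop [([0.529, -0.271, 0.008], 0.69)]
side scoop_grip [([0.52, -0.269, 0.092], 0.63)]
side scoop_lip [([0.594, -0.265, 0.0], 0.95)]
side cap [([0.725, 0.27, 0.001], 0.68)]
side drops [([0.778, -0.004, -0.004], 0.74)]
side tissues [([0.755, -0.257, -0.003], 0.61)]
side eye0 [([0.525, 0.273, 0.022], 0.75), ([0.639, 0.01, 0.025], 0.63), ([0.518, 0.314, 0.022], 0.6), ([0.647, -0.023, 0.026], 0.57), ([0.585, 0.13, 0.02], 0.56), ([0.664, -0.136, 0.018], 0.55), ([0.654, 0.126, 0.015], 0.47)]
top scoop [([0.456, 0.265, 0.026], 0.67)]
top scoop_grip [([0.524, -0.268, 0.086], 0.56)]
top scoop_lip [([0.59, -0.272, 0.001], 0.6)]
top cap [([0.727, 0.265, 0.002], 0.93)]
top drops [([0.782, -0.007, -0.002], 0.74)]
top tissues [([0.753, -0.26, 0.0], 0.61)]
top eye0 [([0.529, 0.274, 0.019], 0.69), ([0.641, 0.01, 0.021], 0.67), ([0.645, -0.022, 0.025], 0.66), ([0.458, 0.263, 0.025], 0.61), ([0.518, 0.319, 0.022], 0.51), ([0.653, 0.126, 0.02], 0.48), ([0.582, 0.132, 0.02], 0.48), ([0.662, -0.138, 0.015], 0.45)]
```

View pics/f9.png

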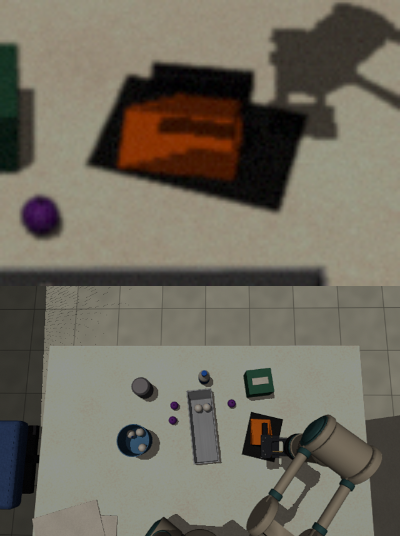

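The scoop stands level on the mat (upper panel, around (180,135)). Three eyes show in the pot and two in the tray (lower panel), and the gripper is clear.

```bash
python3 -c "
from plant import r
print(r.sign_off())"
```

```text
the job is handed in; nothing more can be done
None
```

The job is done and handed in at about 40 s of the 72 s allowed. I scooped three eyes out of the tray and tipped them into the blue pot from about 14 mm above the rim. I then stood the scoop back on its mat within a few millimetres of where it started and let go.

**Last checks:** the top camera found all three eyes in the pot and two in the tray. The cap, bottle, tissue box and purple look-alikes are where they were, to within the networks' error. The scoop looks level on the mat, and the gripper is clear of everything.

**Disagreements:**
- In the final images the side network reported only two of the three pot eyes. An earlier side picture showed all three.
- The top network's best "scoop" hit was a false one inside the pot. Its grip and lip marks, and the side camera, put the scoop on the mat.
- While tilting the scoop back in the tray I saw a brief contact force of about 5 N, probably the two left-behind eyes against the lip. It went away when I backed off.

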